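Set two rolling ball cheeses into the dished display board

TASK

Two small yellow ball cheeses are lying loose on the deck of the cheese counter. Set each of them down gently in one of the two empty dishes of the round wooden display board, one ball to a dish, so that they can no longer roll. Leave the pear-shaped cheese standing in the third dish, and do not disturb the other cheeses.

Things in the scene. Friction and masses are not known exactly. Their poses are not given: they have to be found in the camera images.
- board: Round wooden display board, 232 mm across, lying flat on the deck and fixed to it; a 12 mm thick disc that carries three equal shallow turned wooden dishes. Origin: centre of the disc's underside (at deck height); z up. The dish centres lie 69 mm from the origin, 120 degrees apart, at 0, +120 and -120 degrees from the board's own x axis (dish0, dish1, dish2). The board may start turned to any yaw.
- dish0 (a point): Centre of the inner floor of the dish that holds the pear-shaped cheese, 16 mm above the deck. Each dish is a round cone-shaped hollow, about 57 mm across inside at the rim and 26 mm at its floor, 11 mm deep, with the rim (62 to 63 mm across outside) 27 mm above the deck.
- dish1 (a point): The same point of the second dish (starts empty).
- dish2 (a point): The same point of the third dish (starts empty).
- ball_a_center (a point): Centre of one of the two loose ball cheeses: smooth yellow, 61 mm across and 56 mm high (slightly flattened), about 0.11 kg; at the start it lies on the deck with its centre 28 mm up. It rolls when pushed. Seated in a dish its centre is about 32 mm above the dish floor (48 mm above the deck), so the dish rim then lies 21 mm below its centre. Grip it across its middle from above.
- ball_b_center (a point): Centre of the other loose ball cheese, the same in every way. Either ball may go into either empty dish.
- ball_a: The ball cheese of ball_a_center; origin at its start underside, 28 mm from its centre (it turns with the ball: use the centre).
- ball_b: The ball cheese of ball_b_center; origin likewise.
- pear: Yellow pear-shaped cheese with a small knob on top, 58 mm across, 73 mm high, standing loose in dish0, its top about 91 mm above the deck; origin: centre of its underside, z up its axis. To be left there.
- round_cheese: Bystander: small flat round pale cheese, 101 x 97 x 46 mm, loose on the deck beyond the balls; origin: centre of its underside.
- brick: Bystander: oblong block of pale cheese, 57 x 92 x 40 mm, loose on the deck beyond the balls; origin: centre of its underside.
- slice: Bystander: thin wedge of cheese, 67 x 77 x 30 mm, loose on the deck to the right of the balls; origin: centre of its underside.

How it is judged:
By the outcome, as a careful person would: the job done as asked, in the order asked, and still so for the second after the job is handed in, with the robot touching nothing.
It also fails if it takes over 69 s, if anything falls off the work surface, if the arm or the gripper's body presses on something with over 40 N, if the wrist force passes 120 N, or if a joint passes its speed limit or range.

ROBOT

A 7-joint arm with a two-finger parallel gripper is mounted at the origin on a cart in front of the work surface, level with it; the furniture and walls round the work are solid. World frame = base frame: x ahead of the robot, y to its left, z up, the work surface at z = 0. Lengths are in mm, angles in degrees, forces in N, time in s.
With the tool pointing down it reaches from about 425 to 875 mm from the base axis. Payload 4.7 kg.
Tool frame: the origin (TCP) lies midway between the tips of the shut fingers; the grasp point (between the pads) lies 19 mm behind it; z points along the fingers, y is the direction in which the jaws open and shut (so a half turn about z gives the same grasp; the last joint's range is limited). The gripper opens to 85 mm and grips with 20 to 120 N. Pads are 22 mm wide; open, the fingers measure 114 mm over their backs; the gripper's body (76 mm by 85 mm) begins 54 mm behind the grasp point. The pads swing forward as they close: fully open they stand 13 mm farther back than shut.
Start: joints at [-75.281, 18.392, -4.016, 83.108, 1.295, 78.541, -3.26], TCP at [156.3, 630.948, 231.349] pointing down, gripper open.
Joint ranges: [-163.93, 163.93], [-17.29, 119.83], [-79.2, 71.16], [3.27, 140.29], [-89.18, 269.18], [5.43, 117.66], [-154.24, 154.24]. Speed limits (degrees/s): [147.25, 147.25, 180, 180, 180, 180, 180].

INTERFACE

Orientations are given as [roll, pitch, yaw] about the fixed x, y, z axes, in that order (R = Rz(yaw) Ry(pitch) Rx(roll)).
In Python, from bench import r gives the robot as it stands.
- The arm moves only by the shell command python3 -m inch 'ROWS' [FORCE]. ROWS is JSON, a list of rows, each an object with "linear": the shift along the tool's x, y, z in mm, a list of three; "twist": the turn about the tool's z in degrees; "claw": the closure, from 0 (fully open) to 1 (shut). A call has 1 to 5 rows; each row is the pose to reach, as a shift and turn from the pose commanded when the call began, along the tool's axes at that moment; what a row does not reach only later rows make up. A row lasts 1/12 s, in which the tool goes at most 41.7 mm and 7.16 degrees, less where a joint would pass 70% of its speed; a pose out of reach is approached as far as the arm can. A call with a gripper value outside its range is refused whole. The fingers move at their own pace and stop on an object; FORCE is the grip in N (left out, the last holds). Time passes only in rows, so rows that repeat a pose let the fingers close. It gives the time, the measured TCP pose, the force and the opening at its end, in the units of the state.
- r.state(): the state, without advancing time (a new reading comes with each control period).
- r.grab_frame(name): name is "scene" or "side" or "wrist"; returns the picture (480x640x3 uint8, blue, green, red); there is no depth.
- r.get_calibration(name): a dict with "camera_matrix" (3x3 intrinsics, pixels), "cam_to_world" (4x4, takes a point from camera to world coordinates). Camera axes: x right, y down, z forward; pixel columns grow to the right and rows downward; lengths in mm; the calibration is good to about 2 mm. A picture is of the moment at which its call begins: read the wrist's pose just before it. get_calibration takes no time and is no camera call; for the wrist camera it gives the pose at the moment of the call.
- r.finish_job(): hands the job in, once; it reports no verdict.
The state is a dict: "clock": time; "qpos": joint angles; "joint_velocities": joint speeds; "tau": joint torques, N m; "eef_pos": TCP position; "eef_rot": TCP orientation; "wrist_force": force on the tool from outside, world axes, zero at the start; "wrist_torque": the same for the moment, N m; "gripper_width": finger opening in mm.
Only numpy, scipy, OpenCV 4.12 (cv2) and the standard library are available. Lean on these libraries where they do the work, as an engineer would, in place of code of your own. Each camera call takes 0.05 s, during which the arm holds its last target.

## Working session

There is one attempt and no reset: what is moved stays moved. The work goes in short steps, Python scripts to look and compute and a shell command to move; the robot and the scene stay as the last step left them, time stands still between calls to the robot, and variables do not carry over. Pictures are saved under pics/ and viewed, and the job is handed in when it is done.

```bash
ls; mkdir -p pics; python3 - <<'E'
from bench import r
import cv2
s=r.state();print(s)
for n in("scene","side","wrist"):
    c=r.get_calibration(n);print(n,c)
    cv2.imwrite(f"pics/{n}0.png",r.grab_frame(n))
E
```

```text
pics
{'clock': 0.0, 'qpos': array([-75.27928657,  18.43893027,  -4.01538223,  83.17568881,
         1.29661735,  78.54177644,  -3.25907246]), 'joint_velocities': array([-0.05326385, -0.05148375,  0.10597754, -0.01818664, -0.04648193,
        0.05804167, -0.11883465]), 'tau': array([ 5.20000995e-04, -4.93571520e+01, -3.81838856e-01, -3.14336336e+01,
        1.30603192e-02,  1.08723456e-02, -5.07098875e-06]), 'eef_pos': array([156.21801021, 630.38206669, 230.21807587]), 'eef_rot': array([-1.79888940e+02,  7.48987519e-03,  1.66090170e+02]), 'wrist_force': array([ 0.70787152, -1.50575445,  0.07478286]), 'wrist_torque': array([ 0.00788057,  0.02025351, -0.02131994]), 'gripper_width': 85.57728931546254}
scene {'camera_matrix': array([[484.54327258,   0.        , 314.26259831],
       [  0.        , 484.54327258, 236.32847131],
       [  0.        ,   0.        ,   1.        ]]), 'cam_to_world': array([[-9.95737707e-01, -2.63451473e-02,  8.83875125e-02,
         5.39789502e+02],
       [-8.94930724e-02,  5.07726754e-01, -8.56857359e-01,
         6.48736456e+02],
       [-2.23026715e-02, -8.
[... 516 characters left out ...]
-2.15813534e-02, -8.24534495e-01, -5.65399958e-01,
         5.52514481e+02],
       [ 0.00000000e+00,  0.00000000e+00,  0.00000000e+00,
         1.00000000e+00]])}
wrist {'camera_matrix': array([[369.67369727,   0.        , 321.36796595],
       [  0.        , 369.67369727, 236.3565251 ],
       [  0.        ,   0.        ,   1.        ]]), 'cam_to_world': array([[ 2.39871842e-01,  9.20213908e-01,  3.09302220e-01,
         7.79083683e+01],
       [ 9.70800089e-01, -2.26403338e-01, -7.93014204e-02,
         6.51251887e+02],
       [-2.94721482e-03,  3.19292801e-01, -9.47651529e-01,
         3.72953609e+02],
       [ 0.00000000e+00,  0.00000000e+00,  0.00000000e+00,
         1.00000000e+00]])}
```

View pics/scene0.png

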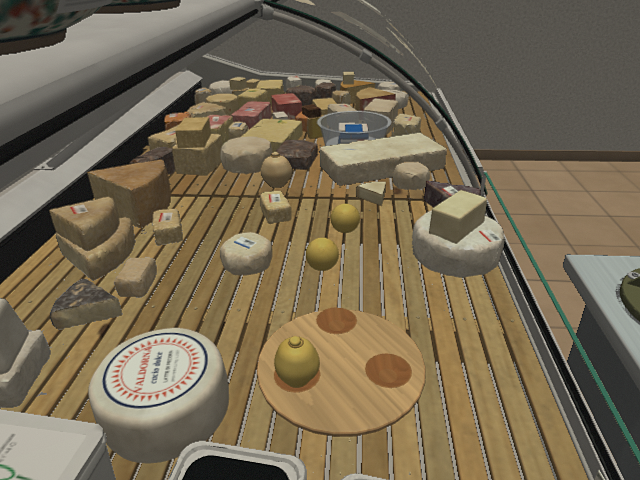

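View pics/side0.png

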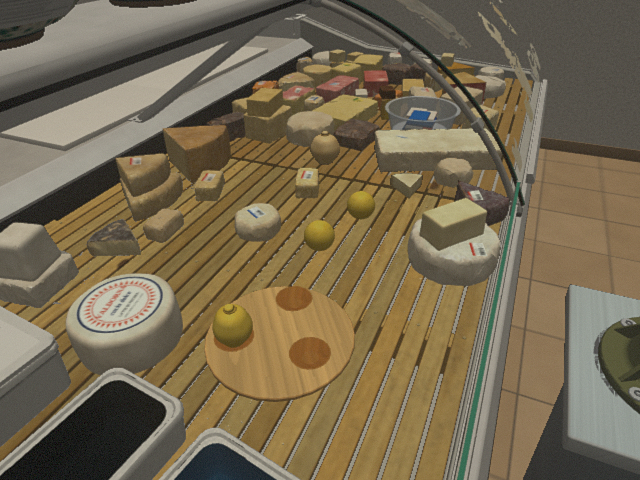

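View pics/wrist0.png

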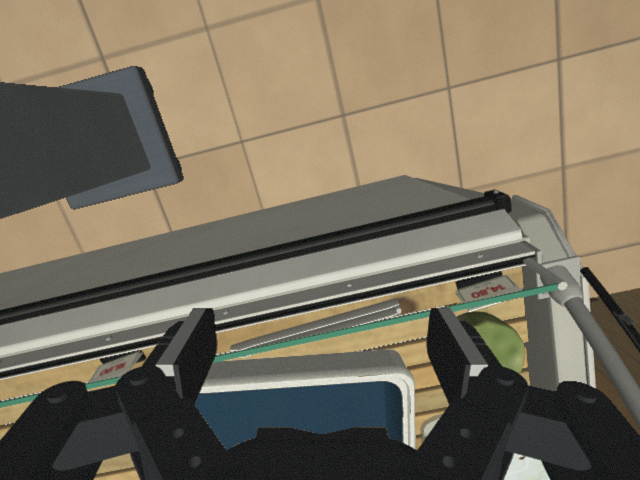

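The scene view shows the loose balls at about (323,254) and (346,217). The empty dishes are at (336,321) and (388,371), with the pear at (297,362). The side view agrees: balls at (319,235) and (361,205), dishes at (294,298) and (310,352).

```bash
cat >h.py <<'E'
import numpy as np, cv2
from bench import r
def ray(n,u,v,c=None):
    c=c or r.get_calibration(n); K=c["camera_matrix"];T=c["cam_to_world"]
    d=T[:3,:3]@np.linalg.solve(K,[u,v,1.]);return T[:3,3],d/np.linalg.norm(d)
def plane(n,u,v,z,c=None):
    o,d=ray(n,u,v,c);return o+d*(z-o[2])/d[2]
def tri(a,b):
    (o1,d1),(o2,d2)=a,b
    A=np.array([d1,-d2]).T; t=np.linalg.lstsq(A,o2-o1,rcond=None)[0]
    p,q=o1+t[0]*d1,o2+t[1]*d2;return (p+q)/2,np.linalg.norm(p-q)
def blobs(im,lo,hi,box,amin=150):
    x0,y0,x1,y1=box
    m=cv2.inRange(cv2.cvtColor(im,cv2.COLOR_BGR2HSV),lo,hi);k=np.zeros_like(m);k[y0:y1,x0:x1]=m[y0:y1,x0:x1]
    k=cv2.morphologyEx(k,cv2.MORPH_OPEN,np.ones((3,3)))
    cs,_=cv2.findContours(k,cv2.RETR_EXTERNAL,cv2.CHAIN_APPROX_NONE)
    return [c for c in cs if cv2.contourArea(c)>amin]
E
python3 - <<'E'
from h import *
for n,px in(("scene",[(323,254),(346,217),(336,321),(388,371),(297,362),(440,350)]),("side",[(319,235),(361,205),(294,298),(310,352),(232,325)])):
    im=cv2.imread(f"pics/{n}0.png");h=cv2.cvtColor(im,cv2.COLOR_BGR2HSV)
    for u,v in px: print(n,u,v,h[v,u],h[v+8,u])
    x=cv2.resize(im[180:440,200:460],None,fx=2.3,fy=2.3);cv2.imwrite(f"pics/{n}0z.png",x)
E
```

```text
scene 323 254 [ 23 148 145] [ 23 140  89]
scene 346 217 [ 22 144 147] [ 22 140  84]
scene 336 321 [ 15 147 132] [ 14 151 137]
scene 388 371 [ 15 151 132] [ 14 152 139]
scene 297 362 [ 22 140 142] [ 22 140 122]
scene 440 350 [ 19 128 157] [ 19 128 159]
side 319 235 [ 23 172 150] [ 23 168  94]
side 361 205 [ 23 181 138] [ 22 176  84]
side 294 298 [ 16 169 137] [ 16 174 141]
side 310 352 [ 15 173 134] [ 15 168 143]
side 232 325 [ 23 186 145] [ 23 163 122]
```

View pics/scene0z.png

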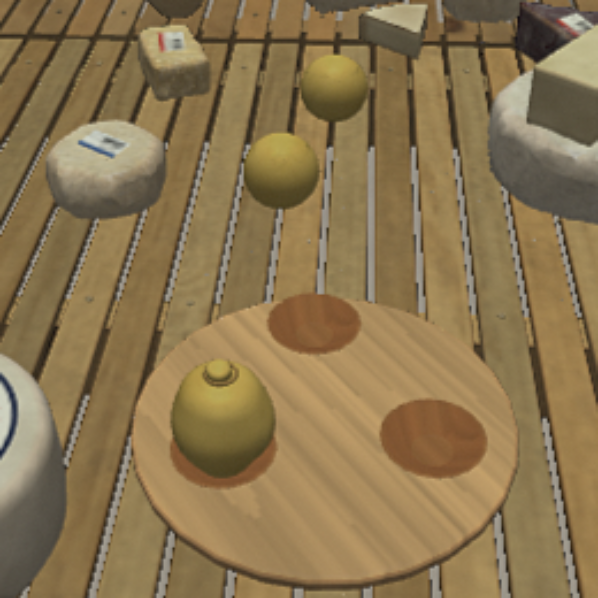

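```bash
python3 - <<'E'
from h import *
P={}
for n,bb,bd in(("scene",(300,190,370,280),(300,300,430,400)),("side",(300,180,380,260),(270,280,340,375))):
    im=cv2.imread(f"pics/{n}0.png")
    B=blobs(im,(20,100,50),(27,255,255),bb,300)
    # fit circle-ish from contour
    L=[]
    for c in B:
        (x,y),rad=cv2.minEnclosingCircle(c); e=cv2.fitEllipse(c); print(n,'ball',(x,y),rad,e)
        if 12<rad<25: L.append((x,y))
    D=blobs(im,(8,120,90),(17,255,190),bd,300);M=[]
    for c in D:
        e=cv2.fitEllipse(c);print(n,'dish',e,cv2.contourArea(c));M.append(e[0])
    P[n]=(L,M)
for k,zz in((0,28),(1,27)):
    for a in P["scene"][k]:
        print("scene plane",plane("scene",*a,zz).round(1))
        for b in P["side"][k]:
            p,g=tri(ray("scene",*a),ray("side",*b)); 
            if g<15: print("  tri",p.round(1),round(g,1),"side plane",plane("side",*b,zz).round(1))
E
```

```text
scene ball (321.0, 254.5) 18.741764068603516 ((321.6407775878906, 253.7747039794922), (32.540409088134766, 34.390220642089844), 31.2310848236084)
scene ball (351.5, 239.0) 40.69715118408203 ((347.1925354003906, 231.58941650390625), (29.04711151123047, 87.098388671875), 174.94952392578125)
scene ball (306.0, 227.5) 29.12483024597168 ((305.4418029785156, 221.64569091796875), (13.870722770690918, 56.768550872802734), 6.108316421508789)
scene dish ((388.0694885253906, 370.1727294921875), (33.56542205810547, 46.616546630859375), 99.14530944824219) 1227.0
scene dish ((336.0621032714844, 320.26708984375), (26.001434326171875, 40.50094985961914), 91.15885162353516) 825.0
side ball (354.0613098144531, 223.86207580566406) 40.46156692504883 ((353.6038513183594, 217.87135314941406), (37.38240051269531, 78.37619018554688), 26.520809173583984)
side ball (324.0, 218.5) 44.3425178527832 ((322.7083435058594, 221.825927734375), (32.25266647338867, 77.86347198486328), 27.217744827270508)
side dish ((309.2180480957031, 352.8421936035156), (32.08479690551758, 41.146514892578125), 87.08798217773438) 1035.0
side dish ((293.5787658691406, 298.09173583984375), (24.272306442260742, 36.25986099243164), 86.05859375) 688.0
scene plane [604.1 -85.3  28. ]
scene plane [495.2 186.8  27. ]
  tri [495.  185.   25.1] 0.1 side plane [494.2 186.6  27. ]
scene plane [567.9  92.1  27. ]
  tri [568.1  87.9  23.4] 0.0 side plane [566.2  91.4  27. ]
```

```bash
python3 - <<'E'
from h import *
P={}
for n,px in(("scene",[(323,254),(346,217)]),("side",[(319,235),(361,205)])):
    im=cv2.imread(f"pics/{n}0.png")
    for i,(u,v) in enumerate(px):
        w=30;g=cv2.resize(im[v-w:v+w,u-w:u+w],None,fx=8,fy=8,interpolation=cv2.INTER_CUBIC)
        g=cv2.cvtColor(g,cv2.COLOR_BGR2GRAY);g=cv2.GaussianBlur(g,(0,0),5)
        c=cv2.HoughCircles(g,cv2.HOUGH_GRADIENT,2,400,param1=60,param2=20,minRadius=95,maxRadius=150)
        x,y,R=c[0][0];p=(u-w+x/8-.44,v-w+y/8-.44);P[n,i]=p
        print(n,i,p,R/8,plane(n,*p,28).round(1))
for i in(0,1):print(tri(ray("scene",*P["scene",i]),ray("side",*P["side",i])))
g=r.get_calibration
E
```

```text
scene 0 (np.float32(319.685), np.float32(256.685)) 14.3 [605.9 -78.   28. ]Traceback (most recent call last):
  File "<stdin>", line 9, in <module>
TypeError: 'NoneType' object is not subscriptable
```

View pics/side0z.png

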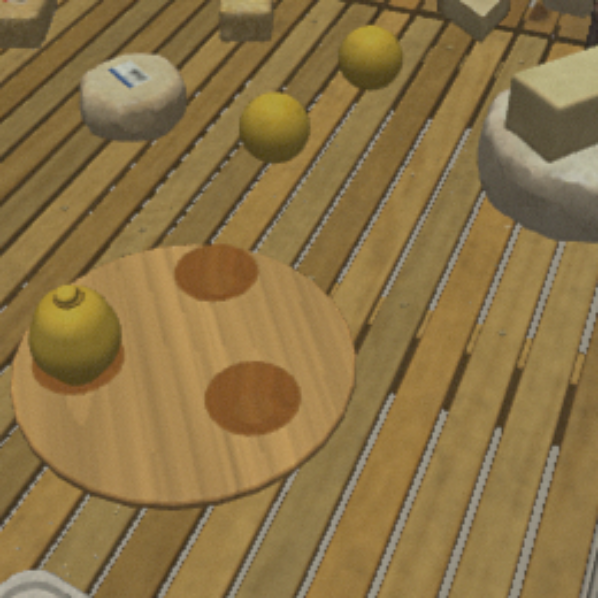

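```bash
python3 - <<'E'
from h import *
P={("scene",0):(322.4,253.9),("scene",1):(345.9,218.3),("side",0):(319.3,235.4),("side",1):(361.1,205)}
for k,p in P.items():
    print(k,plane(*((k[0],)+p),28).round(1))
for i in(0,1):print(tri(ray("scene",*P["scene",i]),ray("side",*P["side",i])))
from scipy.spatial.transform import Rotation as R
s=r.state();print(s["clock"]);M=R.from_euler("xyz",s["eef_rot"],degrees=True).as_matrix();print(M.round(3))
for q in[(430,245),(465,235),(495,230),(413,245)]:print(q,plane("scene",*q,80).round())
E
```

```text
('scene', 0) [601.8 -87.5  28. ]
('scene', 1) [ 563.9 -224.7   28. ]
('side', 0) [598.8 -88.2  28. ]
('side', 1) [ 561.7 -226.4   28. ]
(array([602.44793588, -96.13865505,  22.20207129]), np.float64(0.422832503596209))
(array([ 564.19426395, -233.7730663 ,   23.18163257]), np.float64(0.21322146424317867))
0.15
[[-0.971  0.24  -0.   ]
 [ 0.24   0.971 -0.001]
 [-0.    -0.001 -1.   ]]
(430, 245) [420. -43.  80.]
(465, 235) [358. -79.  80.]
(495, 230) [304. -99.  80.]
(413, 245) [448. -42.  80.]
```

```bash
python3 - <<'E'
from h import *
for nm,q,z in[("slice nearcorner base",(380,203),0),("slice left",(357,194),10),("slice right top",(386,180),30),("brick right bottom",(290,218),0),("brick left near",(266,222),0),("round r",(271,252),20),("round near",(246,274),5),("bigcheese left",(413,243),40),("bigcheese near",(455,274),10),("brick top left",(431,222),130)]:print(nm,plane("scene",*q,z).round())
print(tri(ray("scene",487,175),ray("side",519,207)))
print(tri(ray("scene",265,10),ray("side",318,3)))
for q,q2 in [((455,240),(460,248)),((460,193),(455,203))]:print(tri(ray("scene",*q),ray("side",*q2)))
# green edge: project side/scene at x? 
print([plane("scene",570,400,z).round() for z in(0,100,200)],[plane("scene",500,215,z).round() for z in(0,100,200)])
E
python3 -m inch '[{"linear":[-60,-40,0],"twist":0,"claw":0},{"linear":[-100,-80,0],"twist":0,"claw":0}]' 40
```

```text
slice nearcorner base [ 490. -354.    0.]
slice left [ 543. -378.   10.]
slice right top [ 476. -416.   30.]
brick right bottom [ 687. -272.    0.]
brick left near [ 736. -251.    0.]
round r [ 699. -101.   20.]
round near [736. -49.   5.]
bigcheese left [ 439. -114.   40.]
bigcheese near [368. -63.  10.]
brick top left [425. -31. 130.]
(array([ 264.11978601, -304.56621811,   72.02629794]), np.float64(44.79217700386355))
(array([ 733.84192784, -402.15792317,  394.65490381]), np.float64(12.49022819454544))
(array([ 344.75335625, -199.83514246,   -4.6231024 ]), np.float64(4.736879354718426))
(array([ 362.16075287, -138.98103303,  128.04961744]), np.float64(3.483511055283136))
[array([264., 196.,   0.]), array([319., 286., 100.]), array([374., 377., 200.])] [array([ 234., -307.,    0.]), array([ 295., -117.,  100.]), array([356.,  74., 200.])]
clock: 0.32
eef_pos: [206.8, 566.7, 230.0]
eef_rot: [-179.9, -0.0, 166.4]
wrist_force: [0.9, -0.1, 0.1]
gripper_width: 85.4
```

```bash
python3 -m inch '[{"linear":[-250,-250,0],"twist":0,"claw":0},{"linear":[-250,-250,0],"twist":0,"claw":0},{"linear":[-250,-250,0],"twist":0,"claw":0},{"linear":[-250,-250,0],"twist":0,"claw":0},{"linear":[-250,-250,0],"twist":0,"claw":0}]'; python3 -m inch '[{"linear":[-200,-200,0],"twist":0,"claw":0},{"linear":[-200,-200,0],"twist":0,"claw":0},{"linear":[-200,-200,0],"twist":0,"claw":0},{"linear":[-200,-200,0],"twist":0,"claw":0},{"linear":[-200,-200,0],"twist":0,"claw":0}]'; python3 - <<'E'
from bench import r
print(r.state()['qpos'].round(1))
E
```

```text
clock: 0.73
eef_pos: [316.5, 385.6, 231.1]
eef_rot: [180.0, -0.0, 166.1]
wrist_force: [0.1, 0.5, 0.3]
gripper_width: 85.2
clock: 1.15
eef_pos: [424.0, 207.2, 231.4]
eef_rot: [180.0, 0.0, 166.1]
wrist_force: [0.9, 0.5, -0.3]
gripper_width: 85.4
[-47.7  -4.1  17.7 108.    1.3  75.9  45.7]
```

```bash
python3 -m inch '[{"linear":[-230,-230,0],"twist":0,"claw":0},{"linear":[-230,-230,0],"twist":0,"claw":0},{"linear":[-230,-230,0],"twist":0,"claw":0},{"linear":[-230,-230,0],"twist":0,"claw":0},{"linear":[-230,-230,0],"twist":0,"claw":0}]'; python3 -m inch '[{"linear":[-100,-100,0],"twist":0,"claw":0},{"linear":[-100,-100,0],"twist":0,"claw":0},{"linear":[-100,-100,0],"twist":0,"claw":0},{"linear":[-100,-100,0],"twist":0,"claw":0},{"linear":[-100,-100,0],"twist":0,"claw":0}]'; python3 - <<'E'
from bench import r
import cv2
print(r.state()['qpos'].round(1),r.state()['eef_pos'])
cv2.imwrite("pics/w1.png",r.grab_frame("wrist"))
E
```

```text
clock: 1.57
eef_pos: [531.6, 29.0, 231.4]
eef_rot: [180.0, 0.0, 166.1]
wrist_force: [0.9, 0.8, 0.2]
gripper_width: 85.4
clock: 1.98
eef_pos: [604.6, -96.4, 230.8]
eef_rot: [-179.8, 0.0, 165.6]
wrist_force: [-1.0, -0.6, -0.9]
gripper_width: 85.3
[-24.4  15.6  37.4  90.2  -9.4  77.5  89.7] [604.62225566 -96.35388943 230.79611807]
```

View pics/w1.png

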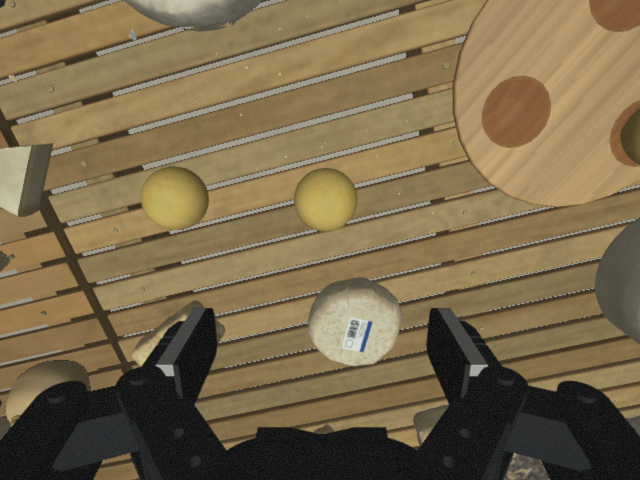

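The wrist view shows ball a at (326,200), ball b at (175,198) and the near empty dish at (516,111).

```bash
cat >>h.py <<'E'
def segball(im,u,v,w=50,rad=26):
    h=cv2.cvtColor(im,cv2.COLOR_BGR2HSV)
    m=np.full(im.shape[:2],cv2.GC_BGD,np.uint8);cv2.circle(m,(u,v),w,cv2.GC_PR_BGD,-1);cv2.circle(m,(u,v),rad,cv2.GC_PR_FGD,-1);cv2.circle(m,(u,v),rad//2,cv2.GC_FGD,-1)
    b=np.zeros((1,65));f=np.zeros((1,65));cv2.grabCut(im,m,None,b,f,4,cv2.GC_INIT_WITH_MASK)
    k=np.uint8((m==1)|(m==3));cs,_=cv2.findContours(k,0,1);return cv2.fitEllipse(max(cs,key=cv2.contourArea))
def tool(d):
    from scipy.spatial.transform import Rotation as R
    return R.from_euler("xyz",r.state()["eef_rot"],degrees=True).as_matrix().T@np.asarray(d,float)
E
python3 - <<'E'
from h import *
im=cv2.imread("pics/w1.png")
for u,v in((326,200),(175,198)):
    e=segball(im,u,v);print(e,plane("wrist",*e[0],28).round(1))
c=blobs(im,(6,100,60),(17,255,200),(470,65,560,155),800)
for k in c:
    e=cv2.fitEllipse(k);print("dish",e,plane("wrist",*e[0],27).round(1))
s=r.state();print(s["clock"],s["eef_pos"].round(1),s["eef_rot"].round(2),tool(np.array([600.5,-88,10])-s["eef_pos"]).round(1))
E
```

```text
((325.2182312011719, 199.48751831054688), (63.01909255981445, 63.277217864990234), 3.0294833183288574) [603.1 -88.7  28. ]
((174.65185546875, 197.71051025390625), (62.1411247253418, 67.9102783203125), 111.37422943115234) [ 566.4 -227.5   28. ]
dish ((515.8372192382812, 111.14762878417969), (64.40140533447266, 76.37840270996094), 37.849605560302734) [567.   94.4  27. ]
2.0333 [604.  -93.1 230.7] [-1.7989e+02 -4.0000e-02  1.6582e+02] [  4.5   4.5 220.6]
```

```bash
python3 -m inch '[{"linear":[3,3,60],"twist":0,"claw":0},{"linear":[3,3,100],"twist":0,"claw":0},{"linear":[3,3,120],"twist":0,"claw":0},{"linear":[3,3,130],"twist":0,"claw":0},{"linear":[3,3,130],"twist":0,"claw":0}]'; python3 -m inch '[{"linear":[0,0,0],"twist":0,"claw":0},{"linear":[0,0,0],"twist":0,"claw":0}]'; python3 - <<'E'
from h import *
s=r.state();im=r.grab_frame("wrist");cv2.imwrite("pics/w2.png",im)
print(s["eef_pos"],s["eef_rot"],s["joint_velocities"].round(1))
print(r.state()["eef_pos"])
E
```

```text
clock: 2.45
eef_pos: [599.1, -84.3, 98.2]
eef_rot: [-180.0, -0.4, 166.2]
wrist_force: [-0.5, 0.3, -0.5]
gripper_width: 85.6
clock: 2.62
eef_pos: [603.8, -86.4, 104.1]
eef_rot: [179.9, 0.2, 166.1]
wrist_force: [-0.3, -0.8, 0.4]
gripper_width: 85.3
[603.78255031 -86.43203462 104.14292771] [179.93037028   0.24148404 166.12947975] [ 0.2 -0.5  0.3 -0.4 -0.2 -0.3  0.1]
[603.89895078 -86.63183546 104.29066325]
```

View pics/w2.png

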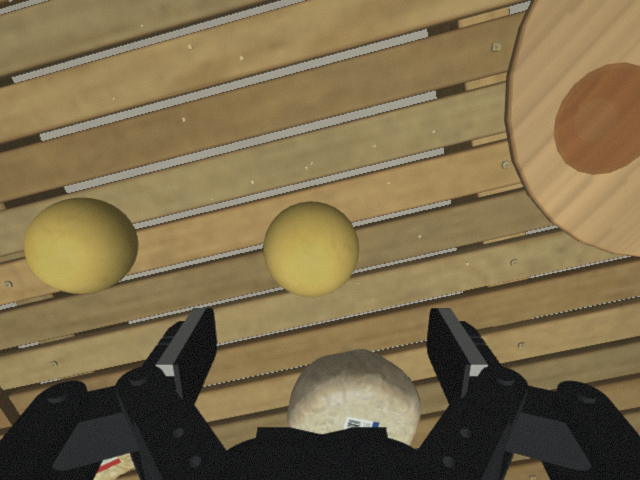

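Ball a is at (311,249) and centred between the fingers apart from about 10 px.

```bash
python3 - <<'E'
from h import *
im=cv2.imread("pics/w2.png")
s=r.state()
for u,v,w in((311,249,70),(80,246,75)):
    e=segball(im,u,v,w,40);p=plane("wrist",*e[0],28);print(e,p.round(1),tool(p-s["eef_pos"]).round(1))
E
```

```text
((310.8486633300781, 248.8251953125), (94.5582275390625, 95.13847351074219), 125.94779968261719) [604.  -92.5  28. ] [-1.1 -5.7 76.3]
((80.59298706054688, 245.21356201171875), (95.43033599853516, 113.35783386230469), 88.61711883544922) [ 566.9 -232.7   28. ] [   1.3 -150.8   76.1]
```

```bash
python3 -m inch '[{"linear":[-1,-5,30],"twist":0,"claw":0},{"linear":[-1,-5,55],"twist":0,"claw":0},{"linear":[-1,-5,70],"twist":0,"claw":0},{"linear":[-1,-5,80],"twist":0,"claw":0},{"linear":[-1,-5,85],"twist":0,"claw":0}]'; python3 -m inch '[{"linear":[0,0,5],"twist":0,"claw":0},{"linear":[0,0,8],"twist":0,"claw":0},{"linear":[0,0,8],"twist":0,"claw":0},{"linear":[0,0,8],"twist":0,"claw":0}]';  python3 - <<'E'
from h import *
im=r.grab_frame("wrist");cv2.imwrite("pics/w3.png",im);cv2.imwrite("pics/s3.png",r.grab_frame("scene"))
print(r.state()["eef_pos"],r.state()["clock"])
E
```

```text
clock: 3.08
eef_pos: [602.3, -91.6, 16.6]
eef_rot: [180.0, 0.1, 166.1]
wrist_force: [-0.6, -0.3, -0.3]
gripper_width: 85.4
clock: 3.42
eef_pos: [602.3, -91.8, 9.1]
eef_rot: [180.0, 0.1, 166.1]
wrist_force: [-0.6, 0.3, 0.2]
gripper_width: 85.2
[602.28319428 -91.75062123   9.10892267] 3.5167
```

View pics/w3.png

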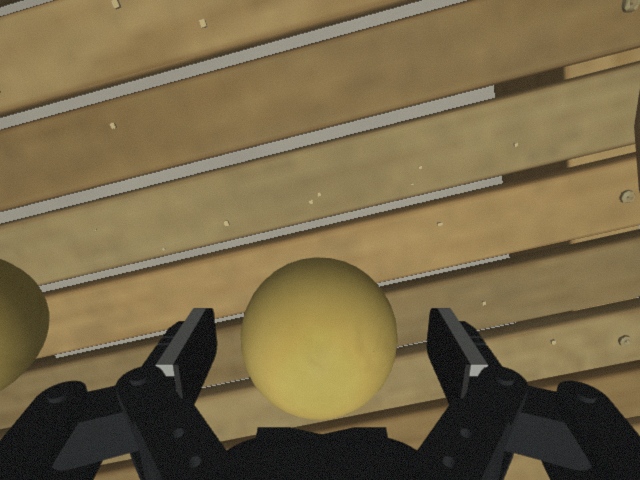

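View pics/s3.png

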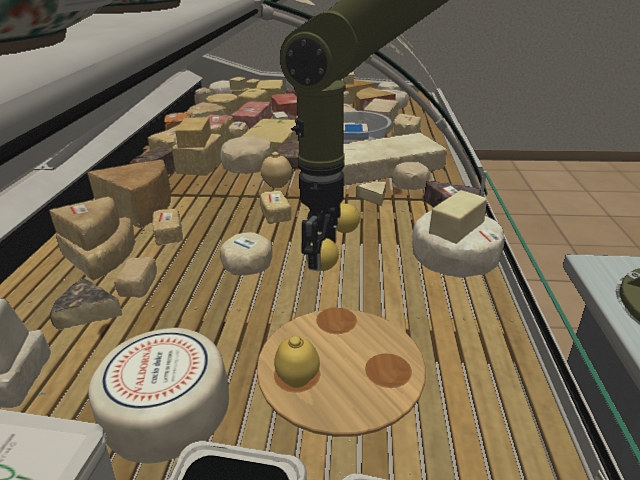

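```bash
python3 -m inch '[{"linear":[0,0,5],"twist":0,"claw":0},{"linear":[0,0,5],"twist":0,"claw":0.2},{"linear":[0,0,5],"twist":0,"claw":0.3},{"linear":[0,0,5],"twist":0,"claw":0.5},{"linear":[0,0,5],"twist":0,"claw":0.6}]' 30; python3 -m inch '[{"linear":[0,0,0],"twist":0,"claw":0.6},{"linear":[0,0,0],"twist":0,"claw":0.6},{"linear":[0,0,0],"twist":0,"claw":0.6}]';  python3 -m inch '[{"linear":[0,0,0],"twist":0,"claw":0.6},{"linear":[0,0,-3],"twist":0,"claw":0.6},{"linear":[0,0,-10],"twist":0,"claw":0.6},{"linear":[0,0,-20],"twist":0,"claw":0.6},{"linear":[0,0,-30],"twist":0,"claw":0.6}]'; python3 - <<'E'
from h import *
im=r.grab_frame("wrist");cv2.imwrite("pics/w4.png",im)
E
```

```text
clock: 3.93
eef_pos: [601.8, -91.9, 3.6]
eef_rot: [180.0, 0.0, 166.1]
wrist_force: [-0.2, -0.6, 3.2]
gripper_width: 57.6
clock: 4.18
eef_pos: [601.8, -91.8, 3.6]
eef_rot: [180.0, 0.0, 166.1]
wrist_force: [-1.7, 0.1, 3.4]
gripper_width: 57.7
clock: 4.6
eef_pos: [601.5, -91.6, 34.0]
eef_rot: [-180.0, -0.0, 166.1]
wrist_force: [0.8, 0.5, -0.6]
gripper_width: 57.9
```

View pics/w4.png

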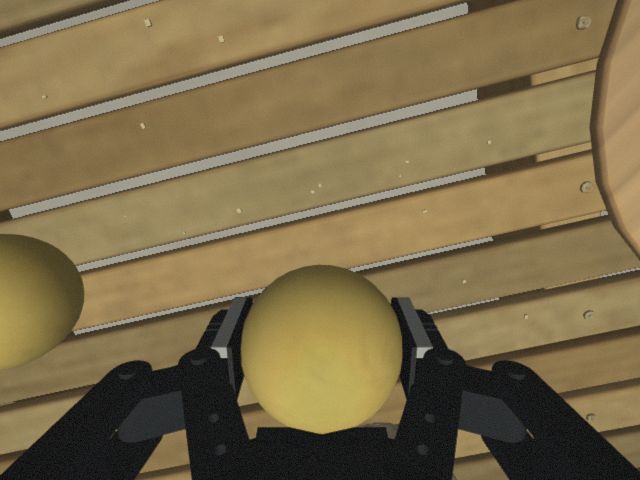

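```bash
python3 - <<'E'
from h import *
im=cv2.imread("pics/w4.png");s=r.state()
e=segball(im,322,349,95,70);print(e)
for z in (58.4,):
    p=plane("wrist",*e[0],z);print(p.round(1),tool(p-s["eef_pos"]).round(1),s["eef_pos"].round(1))
for d in((495,187,130),(567,92.5,130)):print(tool(np.array(d)-s["eef_pos"]).round(1))
E
python3 -m inch '[{"linear":[0,0,-40],"twist":0,"claw":0.6},{"linear":[0,0,-70],"twist":0,"claw":0.6},{"linear":[0,0,-90],"twist":0,"claw":0.6},{"linear":[0,0,-96],"twist":0,"claw":0.6},{"linear":[0,0,-96],"twist":0,"claw":0.6}]'
```

```text
((321.0187683105469, 348.3968811035156), (161.5577392578125, 168.25413513183594), 177.98001098632812)
[608.4 -92.4  58.4] [ -5.1   0.9 -21.9] [603.3 -92.   36.5]
[171.9 244.9 -93.9]
[ 79.3 170.4 -93.7]
clock: 5.07
eef_pos: [603.1, -91.9, 131.6]
eef_rot: [179.9, 0.2, 166.1]
wrist_force: [0.5, 0.3, -0.7]
gripper_width: 57.6
```

```bash
python3 -m inch '[{"linear":[15,20,0],"twist":0,"claw":0.6},{"linear":[35,48,0],"twist":0,"claw":0.6},{"linear":[55,77,0],"twist":0,"claw":0.6},{"linear":[75,105,0],"twist":0,"claw":0.6},{"linear":[95,132,0],"twist":0,"claw":0.6}]';python3 -m inch '[{"linear":[20,28,0],"twist":0,"claw":0.6},{"linear":[40,56,0],"twist":0,"claw":0.6},{"linear":[60,84,0],"twist":0,"claw":0.6},{"linear":[73,102,0],"twist":0,"claw":0.6},{"linear":[80,112,0],"twist":0,"claw":0.6}]';python3 -m inch '[{"linear":[0,0,20],"twist":0,"claw":0.6},{"linear":[0,0,35],"twist":0,"claw":0.6},{"linear":[0,0,40],"twist":0,"claw":0.6},{"linear":[0,0,40],"twist":0,"claw":0.6}]'
python3 - <<'E'
from h import *
print(r.state()["eef_pos"],r.state()["qpos"].round())
for n in("scene","side"):
    im=r.grab_frame(n);cv2.imwrite(f"pics/{n}5.png",im)
a,b=cv2.imread("pics/scene5.png"),cv2.imread("pics/side5.png")
cv2.imwrite("pics/c5.png",np.hstack([cv2.resize(a[240:440,260:460],(400,400)),cv2.resize(b[210:410,190:390],(400,400))]))
E
```

```text
clock: 5.48
eef_pos: [539.1, 60.8, 127.3]
eef_rot: [-179.9, -0.2, 166.1]
wrist_force: [0.7, 0.1, -0.6]
gripper_width: 57.7
clock: 5.9
eef_pos: [487.5, 190.6, 127.4]
eef_rot: [-179.9, -0.2, 166.4]
wrist_force: [0.1, 0.4, -0.9]
gripper_width: 57.6
clock: 6.23
eef_pos: [489.0, 185.5, 87.0]
eef_rot: [-179.8, -0.2, 166.0]
wrist_force: [0.2, -0.2, -0.4]
gripper_width: 57.8
[489.03806796 185.46960657  87.01394254] [-48.  11.  27. 111.  -5.  59.  57.]
```

View pics/c5.png

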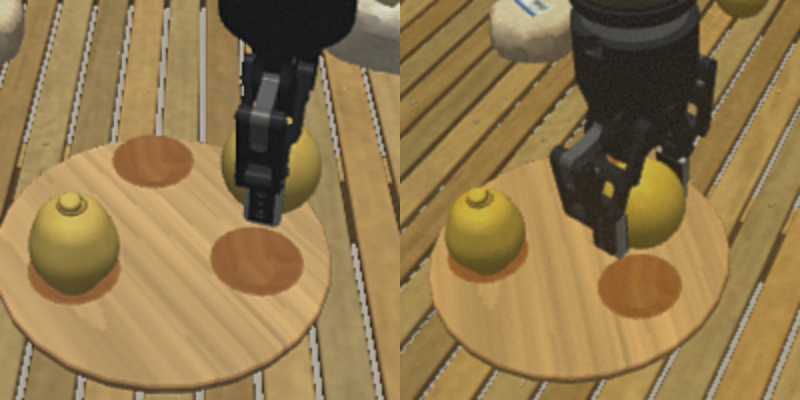

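```bash
python3 - <<'E'
from h import *
s=r.state();print(s["eef_pos"].round(1))
a,b=(395.5,321.5),(310,311.5)
print(tri(ray("scene",*a),ray("side",*b)),plane("scene",*a,111),plane("side",*b,111))
im=r.grab_frame("wrist");cv2.imwrite("pics/w5.png",im)
E
```

```text
[490.7 186.3  89.2]
(array([490.62686328, 185.88738195, 108.90709435]), np.float64(0.20588655232343392)) [490.87079159 188.51102006 111.        ] [489.72815649 187.70288953 111.        ]
```

View pics/w5.png

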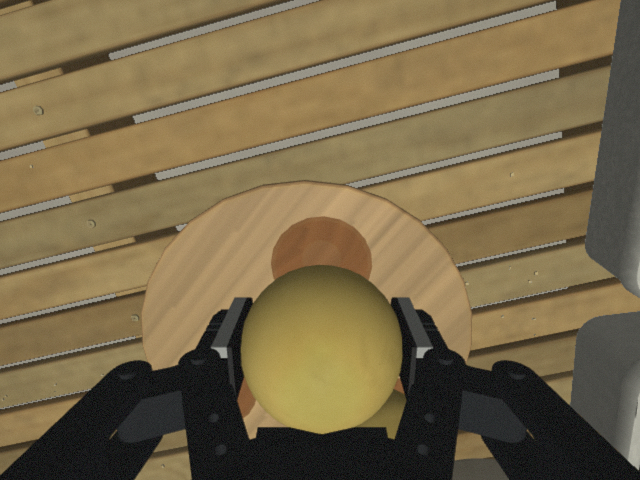

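The ball measures about 4 mm short in x of the dish centre, so I'm shifting 3 mm and lowering in steps while watching the wrist force.

```bash
python3 -m inch '[{"linear":[-3,0,15],"twist":0,"claw":0.6},{"linear":[-3,0,30],"twist":0,"claw":0.6},{"linear":[-3,0,42],"twist":0,"claw":0.6},{"linear":[-3,0,50],"twist":0,"claw":0.6},{"linear":[-3,0,54],"twist":0,"claw":0.6}]';python3 -m inch '[{"linear":[0,0,1],"twist":0,"claw":0.6},{"linear":[0,0,2],"twist":0,"claw":0.6},{"linear":[0,0,3],"twist":0,"claw":0.6},{"linear":[0,0,3],"twist":0,"claw":0.6}]';python3 -m inch '[{"linear":[0,0,1],"twist":0,"claw":0.6},{"linear":[0,0,2],"twist":0,"claw":0.6},{"linear":[0,0,3],"twist":0,"claw":0.6},{"linear":[0,0,3],"twist":0,"claw":0.6}]'
python3 - <<'E'
from h import *
for n in("scene","side"):
    im=r.grab_frame(n);cv2.imwrite(f"pics/{n}6.png",im)
a,b=cv2.imread("pics/scene6.png"),cv2.imread("pics/side6.png")
cv2.imwrite("pics/c6.png",np.hstack([cv2.resize(a[240:440,260:460],(400,400)),cv2.resize(b[210:410,190:390],(400,400))]))
E
```

```text
clock: 6.8
eef_pos: [493.0, 186.1, 34.5]
eef_rot: [-180.0, -0.0, 166.1]
wrist_force: [-1.1, -0.2, -0.7]
gripper_width: 57.6
clock: 7.13
eef_pos: [493.7, 186.7, 32.8]
eef_rot: [180.0, 0.0, 166.1]
wrist_force: [-0.1, 0.1, -1.1]
gripper_width: 57.5
clock: 7.47
eef_pos: [493.2, 186.5, 29.2]
eef_rot: [180.0, -0.0, 166.1]
wrist_force: [1.0, 0.7, -1.0]
gripper_width: 57.8
```

View pics/c6.png

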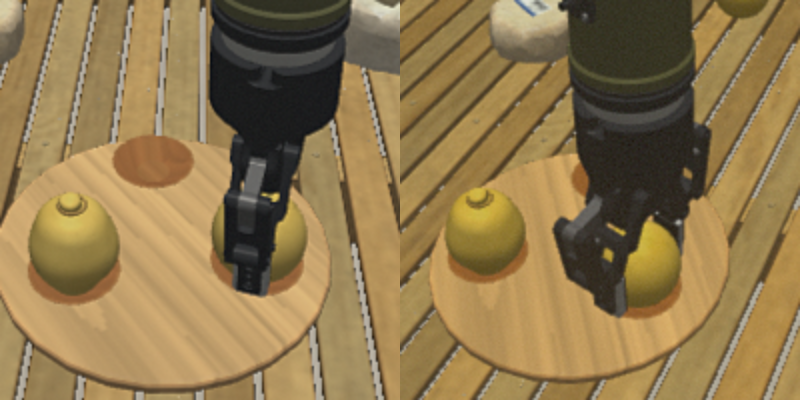

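The ball sits centrally over the red dish in both views, with a few mm left to go.

```bash
python3 -m inch '[{"linear":[0,0,1],"twist":0,"claw":0.6},{"linear":[0,0,2],"twist":0,"claw":0.6},{"linear":[0,0,2],"twist":0,"claw":0.6}]';python3 -m inch '[{"linear":[0,0,1],"twist":0,"claw":0.6},{"linear":[0,0,2],"twist":0,"claw":0.6},{"linear":[0,0,2],"twist":0,"claw":0.6}]'
```

```text
clock: 7.82
eef_pos: [493.2, 186.4, 27.1]
eef_rot: [-180.0, -0.0, 166.1]
wrist_force: [-0.3, 0.6, -0.6]
gripper_width: 57.9
clock: 8.07
eef_pos: [493.2, 186.4, 25.1]
eef_rot: [-180.0, -0.0, 166.1]
wrist_force: [1.2, 0.3, -1.1]
gripper_width: 58.0
```

```bash
python3 -m inch '[{"linear":[0,0,1],"twist":0,"claw":0.6},{"linear":[0,0,1],"twist":0,"claw":0.6},{"linear":[0,0,1],"twist":0,"claw":0.6}]'
```

```text
clock: 8.32
eef_pos: [493.4, 186.5, 24.4]
eef_rot: [180.0, 0.0, 166.1]
wrist_force: [-0.9, -0.2, -1.2]
gripper_width: 57.6
```

```bash
python3 -m inch '[{"linear":[0,0,1],"twist":0,"claw":0.6},{"linear":[0,0,1],"twist":0,"claw":0.6},{"linear":[0,0,1],"twist":0,"claw":0.6}]'; python3 -m inch '[{"linear":[0,0,1],"twist":0,"claw":0.6},{"linear":[0,0,1],"twist":0,"claw":0.6},{"linear":[0,0,1],"twist":0,"claw":0.6}]'
```

```text
clock: 8.57
eef_pos: [493.8, 186.5, 24.0]
eef_rot: [180.0, 0.0, 166.1]
wrist_force: [-0.9, -1.0, 5.0]
gripper_width: 58.0
clock: 8.82
eef_pos: [493.9, 186.5, 23.8]
eef_rot: [180.0, 0.0, 166.1]
wrist_force: [-4.1, -2.3, 11.1]
gripper_width: 57.6
```

Contact came at the predicted height (TCP z of 24 mm). I'm easing back 1.5 mm and opening.

```bash
python3 -m inch '[{"linear":[0,0,-1.5],"twist":0,"claw":0.6},{"linear":[0,0,-1.5],"twist":0,"claw":0.3},{"linear":[0,0,-1.5],"twist":0,"claw":0.2},{"linear":[0,0,-1.5],"twist":0,"claw":0.1},{"linear":[0,0,-1.5],"twist":0,"claw":0}]' 20; python3 -m inch '[{"linear":[0,0,0],"twist":0,"claw":0},{"linear":[0,0,0],"twist":0,"claw":0},{"linear":[0,0,0],"twist":0,"claw":0}]'
python3 - <<'E'
from h import *
cv2.imwrite("pics/w7.png",r.grab_frame("wrist"))
E
```

```text
clock: 9.23
eef_pos: [493.2, 186.5, 23.6]
eef_rot: [-180.0, -0.0, 166.1]
wrist_force: [-0.5, -0.1, -1.1]
gripper_width: 84.9
clock: 9.48
eef_pos: [493.3, 186.5, 23.7]
eef_rot: [180.0, -0.0, 166.1]
wrist_force: [-0.2, 0.2, 0.4]
gripper_width: 85.0
```

View pics/w7.png

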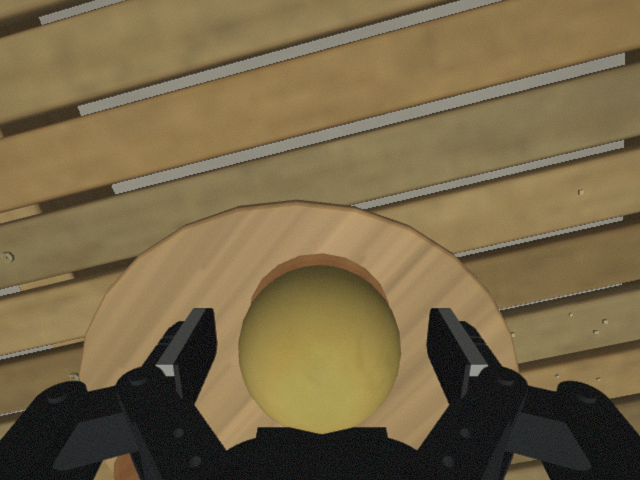

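The ball stayed in the dish, with red rim visible around it. I'm rising and going to ball b.

```bash
python3 -m inch '[{"linear":[0,0,-20],"twist":0,"claw":0},{"linear":[0,0,-60],"twist":0,"claw":0},{"linear":[0,0,-100],"twist":0,"claw":0},{"linear":[0,0,-140],"twist":0,"claw":0},{"linear":[0,0,-165],"twist":0,"claw":0}]';python3 -m inch '[{"linear":[-170,-386,0],"twist":0,"claw":0},{"linear":[-170,-386,0],"twist":0,"claw":0},{"linear":[-170,-386,0],"twist":0,"claw":0},{"linear":[-170,-386,0],"twist":0,"claw":0},{"linear":[-170,-386,0],"twist":0,"claw":0}]'
python3 - <<'E'
from h import *
s=r.state();print(s["eef_pos"],tool(np.array([566,-229,190])-s["eef_pos"]).round(1))
cv2.imwrite("pics/side8.png",r.grab_frame("side"))
E
```

```text
clock: 9.95
eef_pos: [494.8, 186.8, 193.2]
eef_rot: [179.8, 0.2, 166.1]
wrist_force: [0.3, 0.8, 1.1]
gripper_width: 85.6
clock: 10.37
eef_pos: [529.0, -20.6, 189.2]
eef_rot: [179.9, 0.0, 166.1]
wrist_force: [1.4, -0.3, 0.6]
gripper_width: 85.4
[529.04036662 -20.61353689 189.18343367] [ -85.9 -193.4   -0.9]
```

View pics/side8.png

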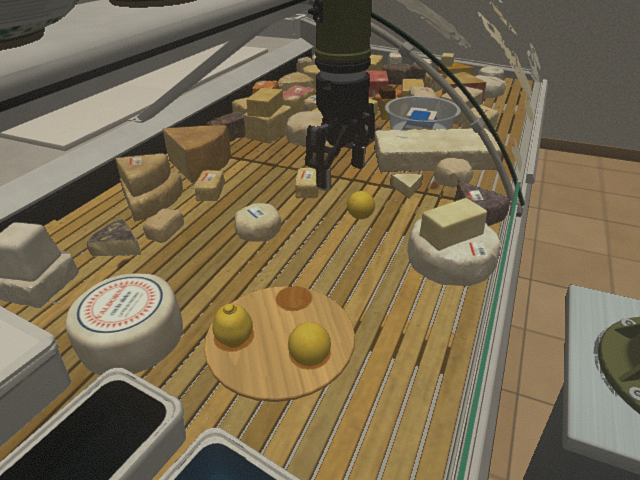

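Ball a is seated in its dish at (309,344), the pear is still standing at (232,326), and ball b is unmoved at (361,205).

```bash
python3 -m inch '[{"linear":[-16,-36,0],"twist":0,"claw":0},{"linear":[-32,-72,0],"twist":0,"claw":0},{"linear":[-48,-108,0],"twist":0,"claw":0},{"linear":[-64,-144,0],"twist":0,"claw":0},{"linear":[-78,-175,0],"twist":0,"claw":0}]';python3 -m inch '[{"linear":[0,0,20],"twist":0,"claw":0},{"linear":[0,0,50],"twist":0,"claw":0},{"linear":[0,0,80],"twist":0,"claw":0},{"linear":[0,0,90],"twist":0,"claw":0},{"linear":[0,0,90],"twist":0,"claw":0}]'
python3 - <<'E'
from h import *
s=r.state();im=r.grab_frame("wrist");cv2.imwrite("pics/w9.png",im)
print(s["qpos"].round(),s["eef_pos"],r.state()["eef_pos"])
cv2.imwrite("pics/scene9.png",r.grab_frame("scene"))
E
```

```text
clock: 10.83
eef_pos: [562.6, -210.0, 189.0]
eef_rot: [-180.0, 0.0, 166.0]
wrist_force: [-0.2, -0.6, -0.2]
gripper_width: 85.4
clock: 11.25
eef_pos: [560.6, -206.2, 95.9]
eef_rot: [-180.0, -0.3, 166.1]
wrist_force: [-0.1, -0.4, 0.2]
gripper_width: 85.3
[-17.  22.  43. 101. -16.  64. 107.] [ 560.61099516 -206.2435331    95.90476122] [ 562.07655159 -206.93134018   98.13167377]
```

View pics/w9.png

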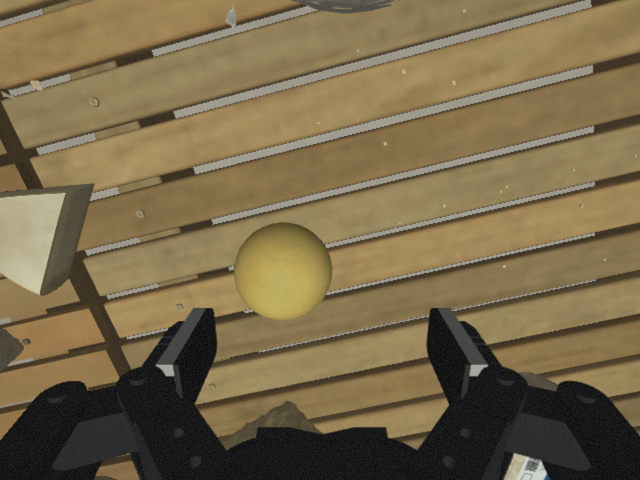

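View pics/scene9.png

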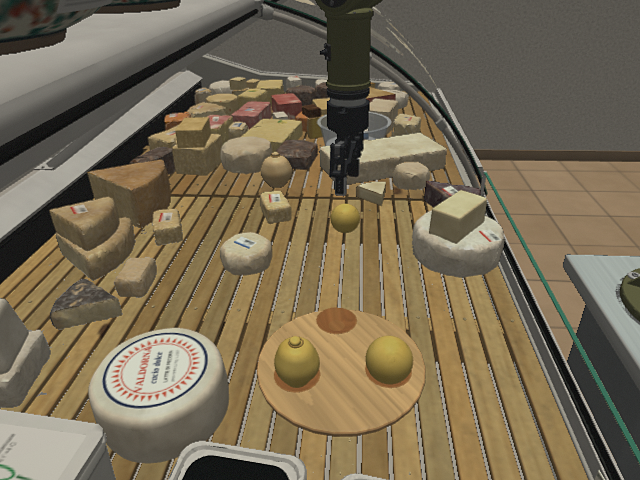

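```bash
python3 - <<'E'
from h import *
im=cv2.imread("pics/w9.png");s=r.state()
e=segball(im,283,271,70,40);p=plane("wrist",*e[0],28);print(e,p.round(1),s["eef_pos"].round(1),tool(p-s["eef_pos"]).round(1))
E
```

```text
((282.491455078125, 270.88861083984375), (96.28826141357422, 97.69441223144531), 68.05992889404297) [ 571.4 -233.8   28. ] [ 563.2 -207.5   99.7] [-14.2 -23.6  71.7]
```

```bash
python3 -m inch '[{"linear":[-5,-12,0],"twist":0,"claw":0},{"linear":[-11,-24,0],"twist":0,"claw":0},{"linear":[-11,-24,20],"twist":0,"claw":0},{"linear":[-11,-24,45],"twist":0,"claw":0},{"linear":[-11,-24,60],"twist":0,"claw":0}]';python3 -m inch '[{"linear":[0,0,15],"twist":0,"claw":0},{"linear":[0,0,25],"twist":0,"claw":0},{"linear":[0,0,30],"twist":0,"claw":0},{"linear":[0,0,30],"twist":0,"claw":0},{"linear":[0,0,30],"twist":0,"claw":0}]'
python3 - <<'E'
from h import *
s=r.state();im=r.grab_frame("wrist");cv2.imwrite("pics/w10.png",im)
e=segball(im,320,350,95,60);p=plane("wrist",*e[0],28);print(e,p.round(1),s["eef_pos"].round(1),tool(p-s["eef_pos"]).round(1))
E
```

```text
clock: 11.77
eef_pos: [568.7, -233.4, 39.4]
eef_rot: [180.0, 0.1, 166.1]
wrist_force: [0.2, 0.5, -0.7]
gripper_width: 85.2
clock: 12.18
eef_pos: [568.0, -233.5, 9.3]
eef_rot: [-180.0, 0.0, 166.1]
wrist_force: [-0.3, -0.5, 0.2]
gripper_width: 85.7
((323.07049560546875, 332.8535461425781), (154.7485809326172, 158.2681121826172), 102.657470703125) [ 569.2 -232.2   28. ] [ 568.  -233.5    9.3] [ -0.8   1.6 -18.7]
```

View pics/w10.png

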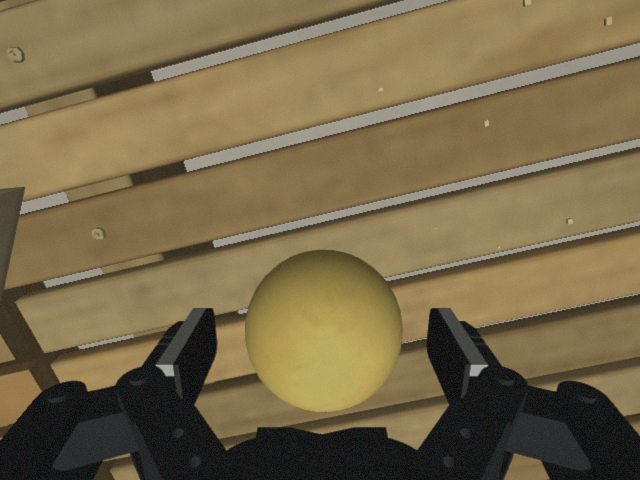

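Ball b is centred between the open fingers at (323,333). I'm closing on it.

```bash
python3 -m inch '[{"linear":[0,0,5],"twist":0,"claw":0},{"linear":[0,0,5],"twist":0,"claw":0.2},{"linear":[0,0,5],"twist":0,"claw":0.3},{"linear":[0,0,5],"twist":0,"claw":0.5},{"linear":[0,0,5],"twist":0,"claw":0.6}]' 30; python3 -m inch '[{"linear":[0,0,0],"twist":0,"claw":0.6},{"linear":[0,0,0],"twist":0,"claw":0.6},{"linear":[0,0,0],"twist":0,"claw":0.6}]';  python3 -m inch '[{"linear":[0,0,-3],"twist":0,"claw":0.6},{"linear":[0,0,-10],"twist":0,"claw":0.6},{"linear":[0,0,-25],"twist":0,"claw":0.6},{"linear":[0,0,-45],"twist":0,"claw":0.6},{"linear":[0,0,-70],"twist":0,"claw":0.6}]'; python3 -m inch '[{"linear":[0,0,-25],"twist":0,"claw":0.6},{"linear":[0,0,-40],"twist":0,"claw":0.6},{"linear":[0,0,-45],"twist":0,"claw":0.6},{"linear":[0,0,-45],"twist":0,"claw":0.6}]'
python3 - <<'E'
from h import *
im=r.grab_frame("wrist");cv2.imwrite("pics/w11.png",im)
s=r.state();print(s["eef_pos"],tool(np.array([565,92,120])-s["eef_pos"]).round(1))
E
```

```text
clock: 12.65
eef_pos: [567.9, -233.6, 4.4]
eef_rot: [180.0, 0.0, 166.1]
wrist_force: [-0.7, 0.5, 3.1]
gripper_width: 56.7
clock: 12.9
eef_pos: [567.9, -233.6, 4.4]
eef_rot: [180.0, 0.0, 166.1]
wrist_force: [-0.8, 0.3, 5.8]
gripper_width: 56.5
clock: 13.32
eef_pos: [566.6, -233.0, 74.1]
eef_rot: [-180.0, -0.1, 166.1]
wrist_force: [0.3, -0.6, -0.8]
gripper_width: 57.0
clock: 13.65
eef_pos: [568.6, -233.7, 121.0]
eef_rot: [180.0, 0.2, 166.1]
wrist_force: [-0.1, -0.0, -1.7]
gripper_width: 56.5
[ 567.77014766 -233.22306121  119.33585556] [ 80.8 315.   -0.6]
```

View pics/w11.png

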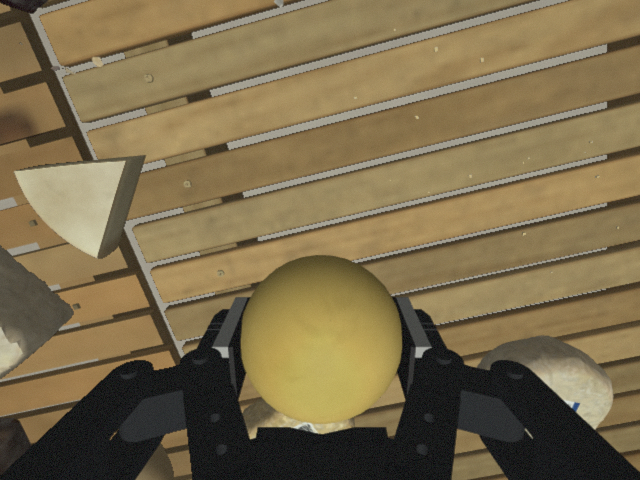

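```bash
python3 -m inch '[{"linear":[5,20,0],"twist":0,"claw":0.6},{"linear":[12,50,0],"twist":0,"claw":0.6},{"linear":[20,80,0],"twist":0,"claw":0.6},{"linear":[28,112,0],"twist":0,"claw":0.6},{"linear":[36,145,0],"twist":0,"claw":0.6}]';python3 -m inch '[{"linear":[8,33,0],"twist":0,"claw":0.6},{"linear":[16,66,0],"twist":0,"claw":0.6},{"linear":[24,99,0],"twist":0,"claw":0.6},{"linear":[32,130,0],"twist":0,"claw":0.6},{"linear":[39,155,0],"twist":0,"claw":0.6}]'
python3 -m inch '[{"linear":[3,14.5,10],"twist":0,"claw":0.6},{"linear":[3,14.5,25],"twist":0,"claw":0.6},{"linear":[3,14.5,35],"twist":0,"claw":0.6},{"linear":[3,14.5,35],"twist":0,"claw":0.6}]'
python3 - <<'E'
from h import *
print(r.state()["eef_pos"])
for n in("scene","side"):
    im=r.grab_frame(n);cv2.imwrite(f"pics/{n}12.png",im)
a,b=cv2.imread("pics/scene12.png"),cv2.imread("pics/side12.png")
cv2.imwrite("pics/c12.png",np.hstack([cv2.resize(a[240:440,250:450],(400,400)),cv2.resize(b[210:410,190:390],(400,400))]))
print(r.state()["eef_pos"])
E
```

```text
clock: 14.12
eef_pos: [566.0, -82.8, 117.2]
eef_rot: [-179.9, -0.2, 166.0]
wrist_force: [1.1, 0.2, -1.5]
gripper_width: 56.9
clock: 14.53
eef_pos: [565.4, 79.1, 117.1]
eef_rot: [-180.0, -0.2, 166.2]
wrist_force: [0.4, 0.6, -0.8]
gripper_width: 56.9
clock: 14.87
eef_pos: [564.8, 88.9, 80.0]
eef_rot: [-179.7, -0.3, 166.0]
wrist_force: [-1.5, -0.3, -1.7]
gripper_width: 56.8
[564.79180974  88.93823529  80.04185485]
[566.84579522  88.65942929  82.74117772]
```

View pics/c12.png

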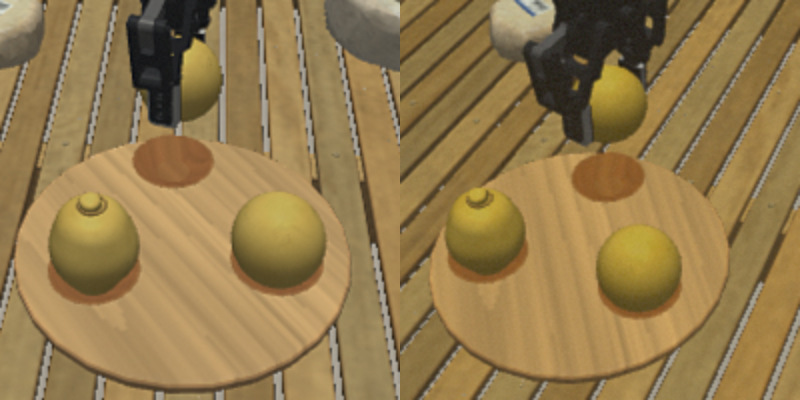

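```bash
python3 - <<'E'
from h import *
a,b=(339.75,280.25),(294.5,262)
s=r.state();z=s["eef_pos"][2]+23.5;print(tri(ray("scene",*a),ray("side",*b)),plane("scene",*a,z),plane("side",*b,z),s["eef_pos"],z)
E
```

```text
(array([563.29410863,  86.12370999,  97.39819215]), np.float64(2.610345720136136)) [562.38932521 100.5633445  106.24117772] [558.87455614  94.23673888 106.24117772] [566.84579522  88.65942929  82.74117772] 106.2411777172439
```

```bash
python3 -m inch '[{"linear":[-2,2,10],"twist":0,"claw":0.6},{"linear":[-2,2,25],"twist":0,"claw":0.6},{"linear":[-2,2,38],"twist":0,"claw":0.6},{"linear":[-2,2,43],"twist":0,"claw":0.6},{"linear":[-2,2,43],"twist":0,"claw":0.6}]';python3 -m inch '[{"linear":[0,0,0],"twist":0,"claw":0.6},{"linear":[0,0,0],"twist":0,"claw":0.6},{"linear":[0,0,0],"twist":0,"claw":0.6}]'
python3 - <<'E'
from h import *
print(r.state()["eef_pos"])
for n in("scene","side","wrist"):
    im=r.grab_frame(n);cv2.imwrite(f"pics/{n}13.png",im)
a,b=cv2.imread("pics/scene13.png"),cv2.imread("pics/side13.png")
cv2.imwrite("pics/c13.png",np.hstack([cv2.resize(a[240:360,280:400],(400,400)),cv2.resize(b[220:340,240:360],(400,400))]))
print(r.state()["eef_pos"])
E
```

```text
clock: 15.38
eef_pos: [568.7, 91.5, 39.1]
eef_rot: [-179.9, -0.1, 166.0]
wrist_force: [-0.5, -0.6, -0.8]
gripper_width: 56.5
clock: 15.63
eef_pos: [570.6, 92.2, 41.6]
eef_rot: [179.9, 0.1, 166.1]
wrist_force: [0.5, 0.4, -1.3]
gripper_width: 56.9
[570.60886164  92.23236321  41.64593138]
[570.29538456  92.28897479  41.40097253]
```

View pics/c13.png

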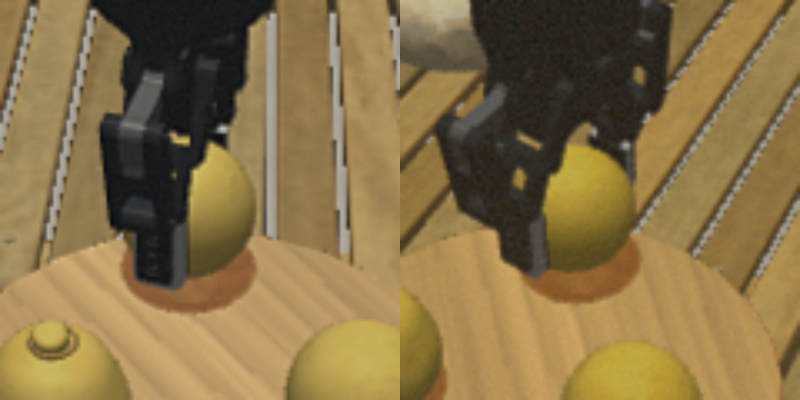

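View pics/wrist13.png

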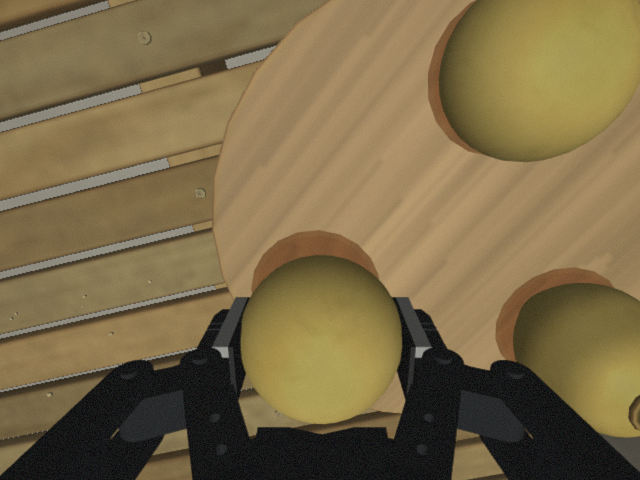

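Both external views show the ball laterally centred on the last dish. The wrist view shows the dish about 6 px (2.5 mm) toward tool -y, so I'm correcting that and lowering.

```bash
python3 -m inch '[{"linear":[0,-2.5,3],"twist":0,"claw":0.6},{"linear":[0,-2.5,7],"twist":0,"claw":0.6},{"linear":[0,-2.5,11],"twist":0,"claw":0.6},{"linear":[0,-2.5,13],"twist":0,"claw":0.6},{"linear":[0,-2.5,13],"twist":0,"claw":0.6}]';python3 -m inch '[{"linear":[0,0,1],"twist":0,"claw":0.6},{"linear":[0,0,1],"twist":0,"claw":0.6},{"linear":[0,0,1],"twist":0,"claw":0.6}]';python3 -m inch '[{"linear":[0,0,1],"twist":0,"claw":0.6},{"linear":[0,0,1],"twist":0,"claw":0.6},{"linear":[0,0,1],"twist":0,"claw":0.6}]'
```

```text
clock: 16.2
eef_pos: [568.6, 89.7, 26.9]
eef_rot: [-180.0, -0.1, 166.1]
wrist_force: [0.8, -1.0, -1.5]
gripper_width: 56.9
clock: 16.45
eef_pos: [569.4, 89.7, 26.9]
eef_rot: [180.0, 0.0, 166.1]
wrist_force: [0.7, 0.9, -0.8]
gripper_width: 57.0
clock: 16.7
eef_pos: [569.3, 89.7, 25.9]
eef_rot: [180.0, 0.0, 166.1]
wrist_force: [0.4, -0.1, -2.0]
gripper_width: 56.8
```

```bash
python3 -m inch '[{"linear":[0,0,1],"twist":0,"claw":0.6},{"linear":[0,0,1],"twist":0,"claw":0.6},{"linear":[0,0,1],"twist":0,"claw":0.6}]';python3 -m inch '[{"linear":[0,0,1],"twist":0,"claw":0.6},{"linear":[0,0,1],"twist":0,"claw":0.6},{"linear":[0,0,1],"twist":0,"claw":0.6}]'
```

```text
clock: 16.95
eef_pos: [569.4, 89.7, 24.8]
eef_rot: [180.0, 0.0, 166.1]
wrist_force: [0.2, 0.6, -1.3]
gripper_width: 57.1
clock: 17.2
eef_pos: [569.7, 89.7, 24.4]
eef_rot: [180.0, 0.0, 166.1]
wrist_force: [-1.0, -0.8, 5.0]
gripper_width: 56.7
```

Contact came at a TCP z of 24.4 mm, as predicted. I'm easing off and releasing.

```bash
python3 -m inch '[{"linear":[0,0,-0.5],"twist":0,"claw":0.6},{"linear":[0,0,-0.5],"twist":0,"claw":0.3},{"linear":[0,0,-0.5],"twist":0,"claw":0.2},{"linear":[0,0,-0.5],"twist":0,"claw":0.1},{"linear":[0,0,-0.5],"twist":0,"claw":0}]' 20; python3 -m inch '[{"linear":[0,0,0],"twist":0,"claw":0},{"linear":[0,0,0],"twist":0,"claw":0},{"linear":[0,0,0],"twist":0,"claw":0}]'
python3 - <<'E'
from h import *
cv2.imwrite("pics/w14.png",r.grab_frame("wrist"))
E
```

```text
clock: 17.62
eef_pos: [569.2, 89.8, 24.2]
eef_rot: [-180.0, -0.0, 166.1]
wrist_force: [-0.2, -0.3, 0.2]
gripper_width: 84.9
clock: 17.87
eef_pos: [569.3, 89.7, 24.3]
eef_rot: [180.0, 0.0, 166.1]
wrist_force: [0.3, 0.4, -0.1]
gripper_width: 85.5
```

View pics/w14.png

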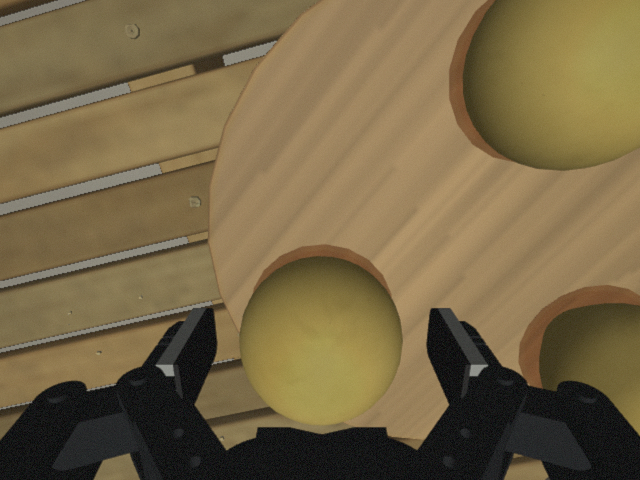

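The fingers are clear on both sides and the ball at (321,340) is in the dish. I'm rising straight up.

```bash
python3 -m inch '[{"linear":[0,0,-20],"twist":0,"claw":0},{"linear":[0,0,-55],"twist":0,"claw":0},{"linear":[0,0,-95],"twist":0,"claw":0},{"linear":[0,0,-135],"twist":0,"claw":0},{"linear":[0,0,-165],"twist":0,"claw":0}]';python3 -m inch '[{"linear":[0,-40,0],"twist":0,"claw":0},{"linear":[0,-80,0],"twist":0,"claw":0},{"linear":[0,-110,0],"twist":0,"claw":0},{"linear":[0,-120,0],"twist":0,"claw":0},{"linear":[0,-120,0],"twist":0,"claw":0}]';python3 -m inch '[{"linear":[0,0,0],"twist":0,"claw":0},{"linear":[0,0,0],"twist":0,"claw":0},{"linear":[0,0,0],"twist":0,"claw":0},{"linear":[0,0,0],"twist":0,"claw":0},{"linear":[0,0,0],"twist":0,"claw":0}]'
python3 - <<'E'
from h import *
for n in("scene","side","wrist"):
    cv2.imwrite(f"pics/{n}15.png",r.grab_frame(n))
a,b=cv2.imread("pics/scene15.png"),cv2.imread("pics/side15.png")
cv2.imwrite("pics/c15.png",np.hstack([cv2.resize(a[180:440,220:480],(400,400)),cv2.resize(b[160:420,180:440],(400,400))]))
for n in("scene","side"):
    d=cv2.absdiff(cv2.imread(f"pics/{n}0.png"),cv2.imread(f"pics/{n}15.png")).max(2)
    d=cv2.morphologyEx(np.uint8(d>40)*255,cv2.MORPH_OPEN,np.ones((3,3)))
    print(n,[cv2.boundingRect(c) for c in cv2.findContours(d,0,1)[0]])
E
```

```text
clock: 18.33
eef_pos: [570.2, 89.5, 192.8]
eef_rot: [179.9, 0.2, 166.1]
wrist_force: [0.8, -0.2, 0.6]
gripper_width: 85.3
clock: 18.75
eef_pos: [539.8, -30.6, 189.8]
eef_rot: [180.0, 0.0, 165.7]
wrist_force: [0.5, 0.5, 0.6]
gripper_width: 85.5
clock: 19.17
eef_pos: [540.7, -25.5, 189.1]
eef_rot: [-180.0, -0.0, 166.2]
wrist_force: [-0.1, 0.1, 0.1]
gripper_width: 85.4
scene [(370, 370, 38, 14), (410, 361, 3, 7), (374, 353, 31, 13), (366, 353, 4, 7), (320, 320, 32, 11), (354, 311, 3, 4), (316, 311, 3, 4), (316, 306, 3, 3), (330, 290, 15, 23), (308, 252, 31, 18), (312, 238, 16, 21), (346, 219, 14, 14), (331, 217, 12, 15), (344, 204, 4, 10), (333, 70, 56, 125), (378, 45, 12, 12), (333, 45, 36, 21), (334, 33, 21, 13), (334, 0, 57, 65)]
side [(306, 360, 7, 5), (328, 342, 3, 3), (296, 337, 27, 12), (288, 300, 16, 8), (275, 287, 4, 7), (282, 271, 19, 21), (307, 241, 11, 8), (319, 234, 16, 17), (313, 221, 11, 10), (361, 207, 14, 12), (349, 207, 12, 11), (355, 192, 5, 5), (346, 149, 13, 17), (300, 75, 69, 113), (341, 55, 3, 3), (309, 50, 55, 24), (331, 49, 11, 4), (310, 45, 3, 3), (358, 27, 4, 6), (346, 24, 5, 3), (334, 16, 3, 4), (320, 8, 7, 6), (301, 7, 62, 39), (321, 0, 43, 20)]
```

View pics/c15.png

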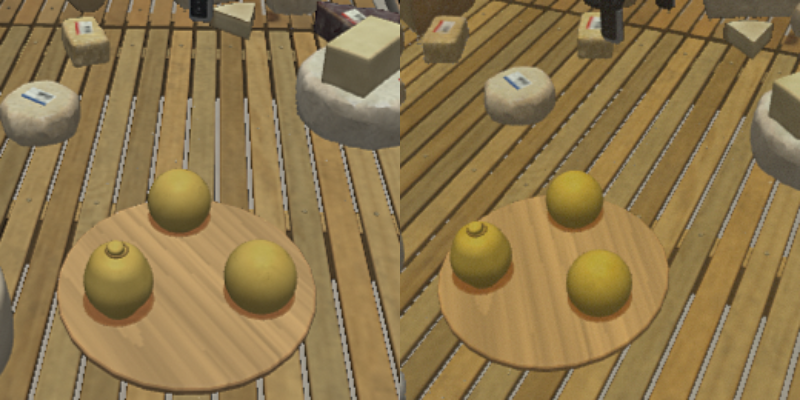

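Both balls are seated centrally in their dishes. The only changes from the first pictures are the balls, the dishes and the arm, so the pear and the other cheeses have not moved. I'm handing in.

```bash
python3 -c "
from bench import r
print(r.finish_job())"
```

```text
the job is handed in; nothing more can be done
None
```

Both ball cheeses are now in the two empty dishes, one to a dish. I gripped each across its middle at 30 N, lowered it until the wrist sensor felt the dish, then released and backed away. I handed in after about 19 s.

- **Placing:** Contact came at the predicted height for both balls (TCP z about 24 mm). The touch-down force was about 11 N for the first ball and 5 N for the second. The first was pressed slightly harder than needed, but well inside the limits.
- **Last pictures:** Both balls sit centrally in their dishes in the scene and side views, and the gripper is clear. Compared with the first pictures, only the balls, their dishes and the arm differ. The pear, round cheese, brick and slice show no change, except where the arm hid part of the background.
- **Disagreement:** The fixed cameras placed the balls 3 to 7 mm off in y from where the wrist camera and the grasps put them. I used the wrist camera and the wrist force for the final alignment.

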